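# Clear a snapped nut from the clamp rail in the fume hood

## Robot

A 6-joint arm with a two-finger parallel gripper is mounted at the origin on the work surface. World frame = base frame: x ahead of the robot, y to its left, z up, the work surface at z = 0. Lengths are in m, angles in rad, forces in N, time in s.
With the tool pointing down it reaches from about 0.3 to 0.875 m from the base axis. Payload 6.4 kg.
Tool frame: the origin (TCP) lies between the finger pads; the fingertips stand 25 mm ahead of it and the grasp point (between the pads) lies 6 mm ahead of it (ctrl.finger_overhang is the distance from the TCP to the fingertips, in m); x points along the fingers, z is the direction in which the jaws open and shut, and the axes are right-handed (so a half turn about x gives the same grasp; the last joint's range is limited). The gripper opens to 85 mm and grips with 20 to 120 N. Pads are 22 mm wide; open, the fingers measure 114 mm over their backs; the gripper's body (76 mm by 85 mm) begins 54 mm behind the grasp point. The pads swing forward as they close: fully open they stand 13 mm farther back than shut.
Start: joints at [-1.325, 0.181, 1.607, -0, 1.354, -0.206], TCP at [0.251, -0.517, 0.256] pointing down, gripper open.
Joint ranges: [-2.99, 2.99], [-0.89, 2.07], [0.3, 2.58], [-1.14, 4.28], [0, 2.63], [-3.12, 3.12]. Speed limits (rad/s): [2.57, 2.57, 3.01, 3.14, 3.14, 3.14].

## Interface

Orientations are given as a unit quaternion [w, x, y, z].
In Python, from bench import ctrl gives the robot as it stands.
- The arm moves only by the tool jog_arm, never from a script. Its argument "commands" is one flat list of numbers, 7 for each row, row after row: the shift along the tool's x, y, z as a fraction of full scale, then the turn, a rotation vector about the tool's x, y, z as a fraction of full scale, then the gripper's target within -1 to 1 (fully open at 1, half-way at 0, shut at -1). A call has 1 to 10 rows; each row is the pose to reach, as a shift and turn from the pose commanded when the call began, along the tool's axes at that moment, turning the shorter way round; what a row does not reach only later rows make up. Full scale, the value 1, is 0.2 m for a shift and 2 pi rad for a turn. A row lasts 1/8 s, in which the tool goes at most 62.5 mm and 10.7 degrees, less where a joint would pass 70% of its speed; a pose out of reach is approached as far as the arm can. A call with a number of a shift or a turn outside -1 to 1 is refused whole. A call with a gripper value outside its range is refused whole. The fingers move at their own pace and stop on an object; the grip force is fixed at half the most. Time passes only in rows, so rows that repeat a pose let the fingers close. It gives the time, the measured TCP pose, the force and the opening at its end, in the units of the state.
- ctrl.get_obs(): the state, without advancing time (a new reading comes with each control period).
- ctrl.camera(name): name is "scene" or "side" or "wrist"; returns a dict with "frame" (420x560x3 uint8, red, green, blue), "K" (3x3 intrinsics, pixels), "rvec" (rotation vector, rad) and "tvec" (3), from world to camera coordinates, as OpenCV has them; the wrist camera has in their place "tool_from_camera" (4x4, takes a point from camera to tool coordinates, whose origin is the TCP and whose axes are the tool frame's). Camera axes: x right, y down, z forward; pixel columns grow to the right and rows downward; lengths in m; the calibration is good to about 2 mm. The wrist camera is an equidistant fisheye: a pixel r from the principal point sees the ray r / f radians off the axis. A picture is of the moment at which its call begins: read the wrist's pose just before it. There is no depth.
- ctrl.hand_in(): hands the job in, once; it reports no verdict.
The state is a dict: "time_s": time; "q": joint angles; "dq": joint speeds; "joint_efforts": joint torques, N m; "eef_pos": TCP position; "eef_rot": TCP orientation; "wrist_force": force on the tool from outside, world axes, zero at the start; "torque": the same for the moment, N m; "opening": opening from 0.0 (shut) to 1.0 (fully open).
Only numpy, scipy, OpenCV 4.12 (cv2) and the standard library are available. Lean on these libraries where they do the work, as an engineer would, in place of code of your own. Each camera call takes 0.05 s, during which the arm holds its last target.

## Task

A snapped-off nut is lodged in the T-slot of the clamp rail. Swing the end stop of the rail up and over so that it stays open by itself, then use the scraper to push the nut along the slot and out of the open end into the tray below, without touching the nut with the gripper. Put the scraper back in its holder as you found it, leave the stop open, and do not knock or shift the beaker, bottle or jar.

Things in the scene. Friction and masses are not known exactly. Their poses are not given: they have to be found in the camera images.
- rail: Fixed aluminium T-slot rail on grey feet, 240 mm long (its x), 60 wide, top 70 above the bench. Origin: on the bench below its middle, z up. Slot along x at y = 0 from x = -120 (black end cap) to +120 (open end, barred by the stop). Mouth 14 mm wide, lips 8 thick; cavity below 28 wide, 12 high, floor 50 above the bench. Pivot lug on the +y side at the open end: to y = +47, 72 high.
- slot_exit (a point): Point mid-slot on the rail's top plane at the open end (rail x = +120 mm, y = 0, height 70). Axes as the rail's: x points out of the open end.
- stop (a joint): Angle of the flip-up stop (rad), a steel bar 94 x 16 x 7 mm, 120 g, at rail x = 122 to 129 mm. 0 = closed, level across the slot's end; grows as the free end swings up and over; 1.57 = upright, the balance point; 2.4 = fully open, leaning out on the rail's +y side at its limit. Gravity closes it short of the balance point and holds it open past it; light friction.
- stop_pin (a point): Gripping point on the stop's handle, a round steel pin 10 mm thick that points along rail +x from the bar's free end, ending 44 mm beyond the bar's outer face; the point is on its axis 22 mm from that face. Closed: at rail (151, -40) mm, 60 above the bench. It moves on a 76 mm arc about stop_hinge; the pin can turn in the fingers.
- stop_hinge (a point): Point on the stop's hinge axis, which is parallel to rail x: at rail (151, +36) mm, 60 mm above the bench, abreast of stop_pin. Fixed to the rail.
- tray: Fixed open white plastic tray under the rail's open end, 120 x 120 mm, 28 tall, walls 4. Origin: centre of its underside, at rail (147, 0) mm; axes parallel to the rail's.
- scrap_center (a point): Centre of the foot of the snapped nut: loose dark steel block 30 mm (its x, along the slot) x 24 x 9 mm, about 60 g, with a broken stub 8 mm thick and 8 tall on its middle. It lies on the floor of the slot's cavity, too wide for the slot mouth, between rail x = -30 and +50 mm at the start.
- scrap: The same snapped nut; origin at the centre of its underside.
- scraper_grip (a point): Centre of the scraper's black upright grip, 34 (its x) x 24 (y) x 64 mm tall. Below it a steel shoulder plate 34 x 34 x 6 mm, underside 38 below this point; under that the steel blade, 30 long (x), 8 thick (y), 17 deep, lower edge 55 below this point. Plate resting on the rail's top, the blade is in the slot, 3 mm off its floor. Same end for end.
- scraper: The loose scraper (about 160 g); origin at the centre of the blade's lower edge, axes as scraper_grip.
- scraper_home (a point): Where scraper_grip is when the scraper stands mid-holder: 66 mm above the bench, holder axes. The holder is a fixed grey block 70 mm (x) x 60, 28 tall, with a groove 16 wide and 20 deep along its x through the middle; the blade hangs in the groove, the shoulder plate rests on the top.
- beaker: Loose open glass beaker, 68 mm in diameter, 85 tall; bystander. Origin: centre of its underside.
- bottle: Loose amber bottle, 68 mm in diameter, 150 tall; bystander. Origin: centre of its underside.
- jar: Loose amber jar with black cap, 64 mm in diameter, 85 tall; bystander. Origin: centre of its underside.
Mind the look-alikes: they are no part of the job. Several things look just like the tray: the one meant starts farthest to the robot's left.

How it is judged:
By the outcome, as a careful person would: the job done as asked, in the order asked, and still so for the second after the job is handed in, with the robot touching nothing.
It also fails if it takes over 66 s, if anything falls off the work surface, if the arm or the gripper's body presses on something with over 40 N, if the wrist force passes 120 N, or if a joint passes its speed limit or range.

## Working session

There is one attempt and no reset: what is moved stays moved. The work goes in short steps, Python scripts to look and compute and a tool call to move; the robot and the scene stay as the last step left them, time stands still between calls to the robot, and variables do not carry over. Pictures are saved under pics/ and viewed, and the job is handed in when it is done.

Besides the shell and the picture viewer there is one more tool, called after "Call:" by a JSON object that holds its "api" and its "payload", one argument or row to a line. jog_arm: Moves the arm, as the interface text tells. Its arguments: {"type":"object","properties":{"commands":{"type":"array","items":{"type":"number"}}},"required":["commands"]}

```bash
mkdir -p pics; ls
python3 - <<'E'
from bench import ctrl
import cv2,numpy as np
o=ctrl.get_obs();print(o, ctrl.finger_overhang)
for n in ["scene","side","wrist"]:
    c=ctrl.camera(n);cv2.imwrite(f"pics/{n}0.png",c["frame"][:,:,::-1])
    print(n,{k:np.round(v,4).tolist() for k,v in c.items() if k!="frame"})
E
```

```text
pics
{'time_s': 0.0, 'q': array([-1.32529268e+00,  1.81563112e-01,  1.60799297e+00,  1.25837691e-05,
        1.35382738e+00, -2.06285083e-01]), 'dq': array([-0.00142533,  0.00068692, -0.00030162, -0.00080048, -0.00025412,
       -0.00045379]), 'joint_efforts': array([-3.03317202e-04, -4.44875336e+01, -3.51330686e+01, -2.29536372e-04,
        9.12929914e-03, -4.63933148e-06]), 'eef_pos': array([ 0.25093085, -0.51678966,  0.25537898]), 'eef_rot': array([ 0.598832  ,  0.37575068,  0.59973877, -0.37486674]), 'wrist_force': array([ 0.96397582,  0.50836745, -0.43716613]), 'torque': array([ 0.06088245,  0.00696399, -0.03749124]), 'opening': 0.9984575261984197} 0.025
scene {'K': [[543.0056, 0.0, 287.8308], [0.0, 543.0056, 212.317], [0.0, 0.0, 1.0]], 'rvec': [2.0818, 0.6685, -0.3372], 'tvec': [-0.456, -0.0865, 1.5225]}
side {'K': [[543.1446, 0.0, 277.9446], [0.0, 543.1446, 213.9477], [0.0, 0.0, 1.0]], 'rvec': [0.3344, -2.815, 1.1681], 'tvec': [0.5013, 0.1125, 1.6221]}
wrist {'K': [[325.1923, 0.0, 280.5805], [0.0, 325.1923, 205.3399], [0.0, 0.0, 1.0]], 'tool_from_camera': [[0.0005, -0.2581, 0.9661, -0.1176], [0.0004, -0.9661, -0.2581, 0.0659], [1.0, 0.0005, -0.0004, 0.0007], [0.0, 0.0, 0.0, 1.0]]}
```

View pics/scene0.png

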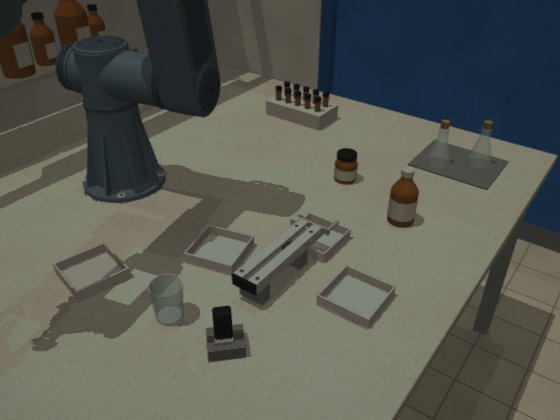

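View pics/side0.png

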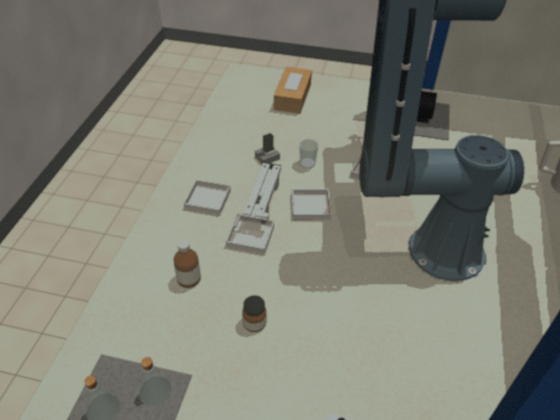

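View pics/wrist0.png

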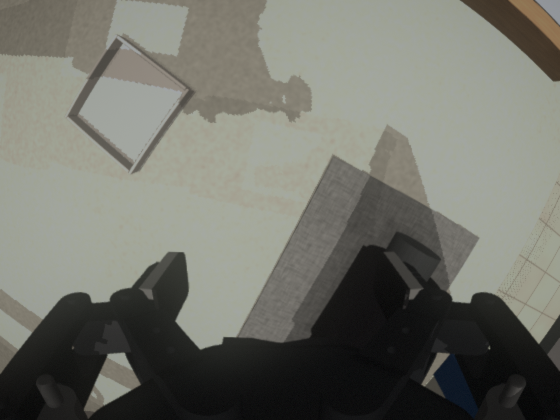

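```bash
cat > h.py <<'E'
from bench import ctrl
import cv2,numpy as np
from scipy.spatial.transform import Rotation as R
def grab(n): return ctrl.camera(n)
def ext(c): return cv2.Rodrigues(np.array(c["rvec"],float))[0],np.array(c["tvec"],float).ravel()
def ray(c,uv,z):
    Rm,t=ext(c);K=np.array(c["K"]);d=Rm.T@np.linalg.inv(K)@np.array([uv[0],uv[1],1.]);o=-Rm.T@t
    return o+d*(z-o[2])/d[2]
def proj(c,P):
    Rm,t=ext(c);K=np.array(c["K"]);p=(Rm@np.atleast_2d(P).T).T+t;p=p@K.T;return p[:,:2]/p[:,2:]
def crop(c,name,x0,y0,x1,y1,s):
    im=c["frame"][y0:y1,x0:x1,::-1];cv2.imwrite(f"pics/{name}.png",cv2.resize(im,None,fx=s,fy=s,interpolation=cv2.INTER_CUBIC))
def pose():
    o=ctrl.get_obs();q=o["eef_rot"];return np.array(o["eef_pos"]),R.from_quat([q[1],q[2],q[3],q[0]])
def wproj(c,P,p,r):
    T=np.array(c["tool_from_camera"]);P=np.atleast_2d(P);t=r.inv().apply(P-p);q=(t-T[:3,3])@T[:3,:3]
    th=np.arctan2(np.hypot(q[:,0],q[:,1]),q[:,2]);ph=np.arctan2(q[:,1],q[:,0]);K=np.array(c["K"])
    return np.c_[K[0,2]+K[0,0]*th*np.cos(ph),K[1,2]+K[1,1]*th*np.sin(ph)]
def wray(c,uv,z,p,r):
    T=np.array(c["tool_from_camera"]);K=np.array(c["K"]);d=np.array([(uv[0]-K[0,2])/K[0,0],(uv[1]-K[1,2])/K[1,1]]);th=np.hypot(*d)
    v=np.r_[np.sin(th)*d/max(th,1e-9),np.cos(th)];D=r.apply(T[:3,:3]@v);o=p+r.apply(T[:3,3]);return o+D*(z-o[2])/D[2]
def cmd(target_p,target_r,p0,r0):
    "shift & turn in tool axes, fractions"
    s=r0.inv().apply(np.array(target_p)-p0)/0.2;t=(r0.inv()*target_r).as_rotvec()/(2*np.pi);return np.round(np.r_[s,t],4)
E
python3 - <<'E'
from h import *
c=grab("scene");crop(c,"sA",190,195,400,365,3.8)
c2=grab("side");crop(c2,"dA",180,120,340,260,5)
for n,uv,z in [("trayTL",(318,235),.01),("tray L",(91,268),.01),("tray mid",(220,249),.01),("tray R",(356,295),.01),("scr",(225,345),.028),("beaker",(167,310),0),("bottle",(402,218),0),("jar",(346,177),0),("cap",(247,275),.07),("open",(318,228),.07)]:
    print(n,ray(c,uv,z).round(3))
for n,uv,z in [("cap",(268,170),.07),("open",(258,216),.07),("scr",(267,155),.028),("bottle",(187,280),0),("jar",(254,325),0),("beaker",(307,163),0)]:
    print(n,ray(c2,uv,z).round(3))
E
```

```text
trayTL [0.58  0.095 0.01 ]
tray L [ 0.241 -0.303  0.01 ]
tray mid [ 0.425 -0.085  0.01 ]
tray R [ 0.757 -0.035  0.01 ]
scr [ 0.637 -0.312  0.028]
beaker [ 0.462 -0.291  0.   ]
bottle [0.707 0.296 0.   ]
jar [0.487 0.391 0.   ]
cap [ 0.579 -0.173  0.07 ]
open [0.607 0.048 0.07 ]
cap [ 0.585 -0.154  0.07 ]
open [0.563 0.058 0.07 ]
scr [ 0.62  -0.279  0.028]
bottle [0.712 0.285 0.   ]
jar [0.489 0.385 0.   ]
beaker [ 0.482 -0.304  0.   ]
```

View pics/sA.png

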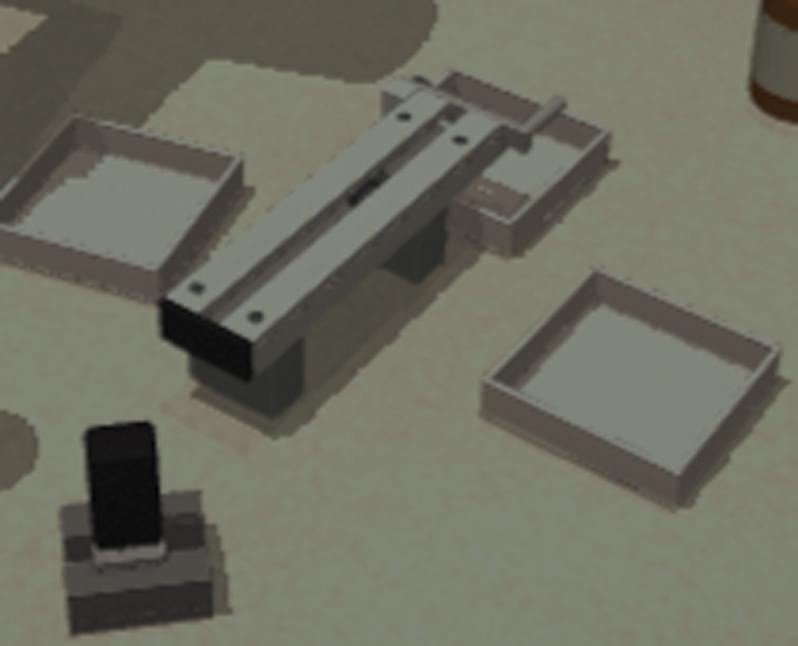

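View pics/dA.png

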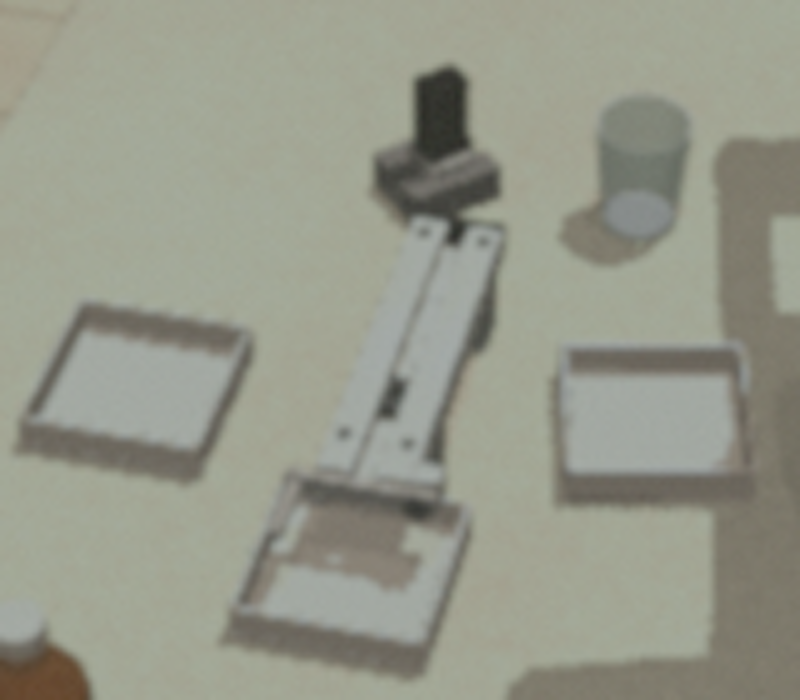

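```bash
cat > fit.py <<'E'
from h import *
from scipy.optimize import least_squares
c=grab("scene");d=grab("side")
S=lambda u,v:(190+u/3.8,195+v/3.8); D=lambda u,v:(180+u/5,120+v/5)
obs=[(c,S(164,297),(-.12,.03,.07)),(c,S(254,346),(-.12,-.03,.07)),(c,S(252,378),(-.12,-.03,.06)) ,(c,S(508,125),(.12,-.03,.07)),(c,S(430,88),(.12,.03,.07)),
 (d,D(410,213),(-.12,-.03,.07)),(d,D(505,226),(-.12,.03,.07)),(d,D(317,468),(.12,-.03,.07))]
obs.pop(2)
def f(x):
    r=R.from_euler('z',x[2]);return np.concatenate([proj(cc,r.apply(P)+[x[0],x[1],0])[0]-uv for cc,uv,P in obs])
s=least_squares(f,[.59,-.06,1.5],loss='soft_l1');print(s.x,s.fun.reshape(-1,2).round(1))
# scraper holder: top corners z=.028
E
python3 fit.py
```

```text
[ 0.58455171 -0.0644372   1.55496534] [[ 0.4 -0.2]
 [-0.1 -1.1]
 [-0.4  0.1]
 [-1.6  0.7]
 [ 0.3  0.2]
 [-1.1  0.7]
 [-2.3 -1.2]]
```

Run:
```python
from h import *
p,r=pose();print(p,r.as_matrix().round(3))
# view pose: camera above rail mid. want tool x down, tool z = +-world x
for s in (1,-1):
    M=np.c_[[0,0,-1],np.cross([s,0,0],[0,0,-1]),[s,0,0]]; 
    rt=R.from_matrix(M);print(s,M.tolist(),(r.inv()*rt).as_rotvec(), cmd([.58,.0,.30],rt,p,r))
```

```text
[ 0.25103207 -0.51720628  0.25608383] [[-0.     0.9    0.437]
 [ 0.     0.437 -0.9  ]
 [-1.     0.    -0.   ]]
1 [[0, 0, 1], [0, 1, 0], [-1, 0, 0]] [-1.11901976e+00 -2.75613511e-04 -2.91982243e-04] [-0.2187  2.6088 -1.6086 -0.1781 -0.     -0.    ]
-1 [[0, 0, -1], [0, -1, 0], [-1, 0, 0]] [ 2.02257285e+00 -3.30508305e-04  3.11979774e-04] [-2.1870e-01  2.6088e+00 -1.6086e+00  3.2190e-01 -1.0000e-04  0.0000e+00]
```

Call:
{"api": "jog_arm", "payload": {
  "commands": [-0.2, 1, 0, -0.178, 0, 0, 1, -0.2, 1, 0, -0.178, 0, 0, 1, -0.2, 1, 0, -0.178, 0, 0, 1, -0.2, 1, 0, -0.178, 0, 0, 1, -0.2, 1, 0, -0.178, 0, 0, 1, -0.2, 1, 0, -0.178, 0, 0, 1, -0.2, 1, 0, -0.178, 0, 0, 1]
}}

```text
time_s: 1.23
eef_pos: [0.4311, -0.4299, 0.2962]
eef_rot: [0.707, 0.001, 0.707, -0.001]
wrist_force: [-0.6, -0.8, -0.1]
opening: 1.0
```

Call:
{"api": "jog_arm", "payload": {
  "commands": [0, 0.8, 0.9, 0, 0, 0, 1, 0, 0.8, 0.9, 0, 0, 0, 1, 0, 0.8, 0.9, 0, 0, 0, 1, 0, 0.8, 0.9, 0, 0, 0, 1, 0, 0.8, 0.9, 0, 0, 0, 1]
}}

```text
time_s: 1.85
eef_pos: [0.6133, -0.2669, 0.2959]
eef_rot: [0.707, 0.0, 0.707, 0.0]
wrist_force: [-0.2, -1.0, 0.2]
opening: 0.999
```

Run:
```python
from h import *
p,r=pose();c=grab("wrist");print(p,ctrl.get_obs()["q"].round(2));cv2.imwrite("pics/w1.png",c["frame"][:,:,::-1])
```

```text
[ 0.61325421 -0.26687156  0.29590221] [-0.59  0.36  1.31 -0.    1.48 -0.59]
```

View pics/w1.png

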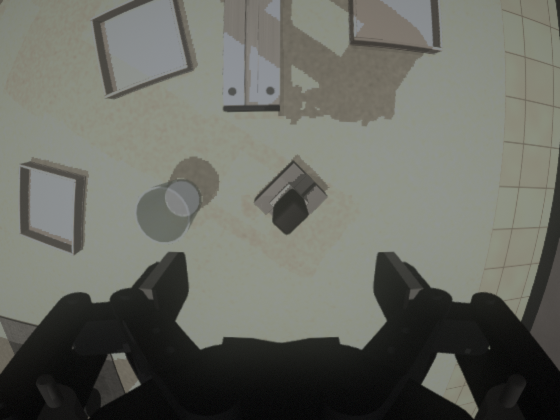

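Run:
```python
from h import *
p,r=pose();c=grab("wrist");print(p)
crop(c,"w1a",235,140,345,245,7);crop(c,"w1b",210,0,300,120,5)
```

```text
[ 0.61189137 -0.26865793  0.29587303]
```

View pics/w1a.png

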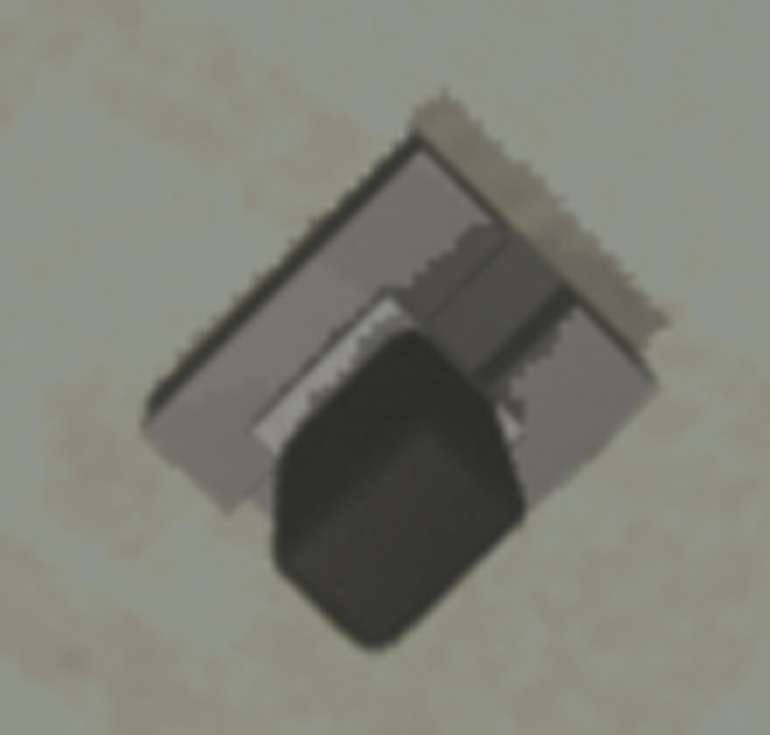

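View pics/w1b.png

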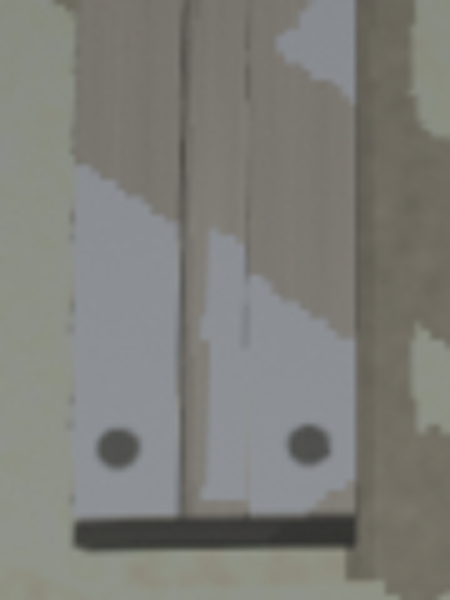

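Run:
```python
from h import *
p,r=pose();c=grab("wrist")
A=lambda u,v:(235+u/7,140+v/7);B=lambda u,v:(210+u/5,v/5)
for n,uv,z in [("hL",A(147,422),.028),("hT",A(418,145),.028),("hR",A(655,380),.028),("gL",A(280,560),.098),("gB",A(372,648),.098),("gR",A(522,510),.098),("gT",A(415,435),.098),
 ("capL",B(75,520),.07),("capR",B(355,515),.07),("topL",B(77,5),.07),("topR",B(356,5),.07),("slotL0",B(182,515),.07),("slotR0",B(248,515),.07),("slotL",B(185,5),.07),("slotR",B(248,5),.07)]:
    print(n,wray(c,uv,z,p,r).round(4))
```

```text
hL [ 0.5816 -0.3014  0.028 ]
hT [ 0.6286 -0.2529  0.028 ]
hR [ 0.6705 -0.2939  0.028 ]
gL [ 0.6061 -0.3046  0.098 ]
gB [ 0.6195 -0.3182  0.098 ]
gR [ 0.6411 -0.2971  0.098 ]
gT [ 0.6255 -0.2859  0.098 ]
capL [ 0.5535 -0.1864  0.07  ]
capR [ 0.6123 -0.1864  0.07  ]
topL [ 0.5531 -0.0704  0.07  ]
topR [ 0.6128 -0.0727  0.07  ]
slotL0 [ 0.5762 -0.186   0.07  ]
slotR0 [ 0.59   -0.1863  0.07  ]
slotL [ 0.5764 -0.0718  0.07  ]
slotR [ 0.5899 -0.0723  0.07  ]
```

Call:
{"api": "jog_arm", "payload": {
  "commands": [0, 1, 0, 0, 0, 0, 1, 0, 1, 0, 0, 0, 0, 1, 0, 1, 0, 0, 0, 0, 1, 0, 1, 0, 0, 0, 0, 1]
}}

```text
time_s: 2.5
eef_pos: [0.6104, -0.0681, 0.2967]
eef_rot: [0.707, 0.0, 0.707, 0.0]
wrist_force: [0.5, -1.0, 0.5]
opening: 1.001
```

Call:
{"api": "jog_arm", "payload": {
  "commands": [0.3, 0.6, 0, 0, 0, 0, 0.3, 0.3, 0.6, 0, 0, 0, 0, 0.3, 0.3, 0.6, 0, 0, 0, 0, 0.3, 0.3, 0.6, 0, 0, 0, 0, 0.3, 0.3, 0.6, 0, 0, 0, 0, 0.3]
}}

```text
time_s: 3.12
eef_pos: [0.6121, 0.0476, 0.2374]
eef_rot: [0.708, 0.001, 0.706, -0.001]
wrist_force: [0.2, -0.8, -0.5]
opening: 0.649
```

Run:
```python
from h import *
p,r=pose();c=grab("wrist");print(p,ctrl.get_obs()["q"].round(2));crop(c,"w2",0,0,560,420,1.4);crop(c,"w2a",190,90,350,210,5)
print(pose()[0])
print(wproj(c,[[.623,.085,.06],[.623,.063,.06],[.623,.107,.06],[.583,.054,.07]],p,r))
```

```text
[0.61209769 0.04764035 0.23744458] [-0.12  0.28  1.52 -0.    1.33 -0.11]
[0.61208727 0.04772415 0.23746017]
[[291.04404378 150.64684245]
 [290.97921931 174.47021086]
 [291.0718553  126.49294518]
 [246.70328586 186.44258621]]
```

View pics/w2.png

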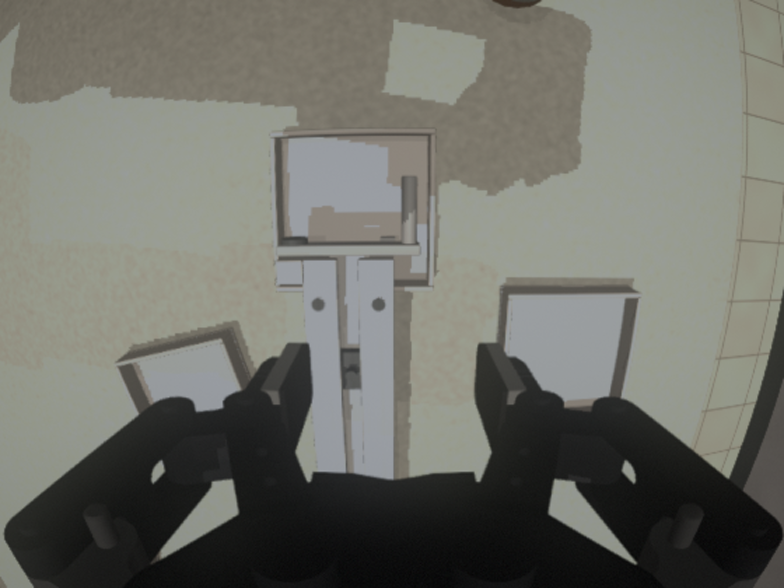

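View pics/w2a.png

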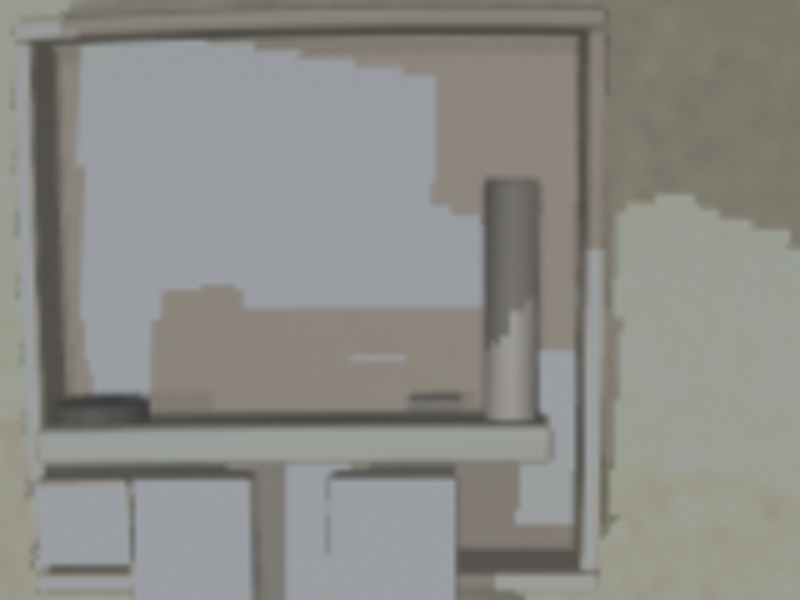

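Call:
{"api": "jog_arm", "payload": {
  "commands": [0.25, 0.18, 0.065, 0, 0, 0, 0.1, 0.5, 0.18, 0.065, 0, 0, 0, 0.1, 0.7, 0.18, 0.065, 0, 0, 0, 0.1, 0.85, 0.18, 0.065, 0, 0, 0, 0.1, 0.85, 0.18, 0.065, 0, 0, 0, 0.1, 0.85, 0.18, 0.065, 0, 0, 0, 0.1]
}}

```text
time_s: 3.92
eef_pos: [0.6257, 0.085, 0.0681]
eef_rot: [0.708, 0.001, 0.706, -0.001]
wrist_force: [0.3, -0.2, -0.2]
opening: 0.551
```

Run:
```python
from h import *
p,r=pose();c=grab("wrist");crop(c,"w3",130,130,430,355,2.6);print(p)
```

```text
[0.62570939 0.08498806 0.06810009]
```

View pics/w3.png

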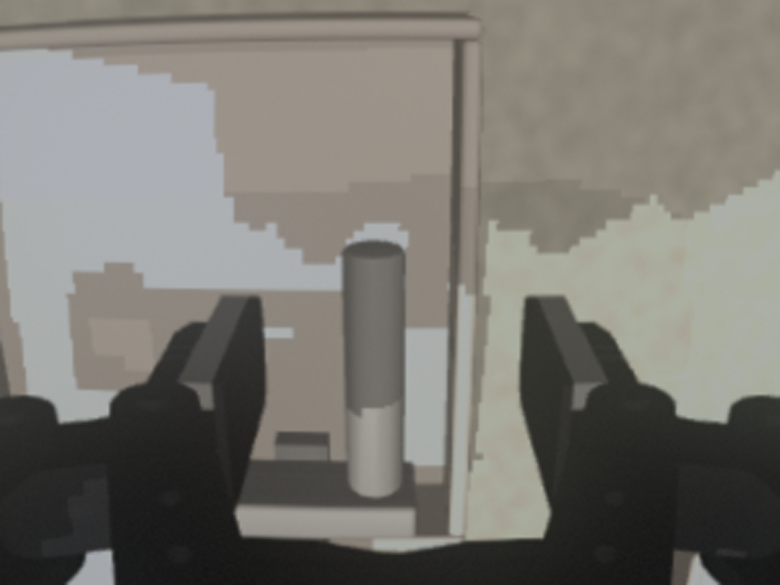

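Call:
{"api": "jog_arm", "payload": {
  "commands": [0.01, 0.01, -0.0125, 0, 0, 0, 0.1, 0.01, 0.01, -0.0125, 0, 0, 0, -1, 0.01, 0.01, -0.0125, 0, 0, 0, -1, 0.01, 0.01, -0.0125, 0, 0, 0, -1, 0.01, 0.01, -0.0125, 0, 0, 0, -1, 0.01, 0.01, -0.0125, 0, 0, 0, -1, 0.01, 0.01, -0.0125, 0, 0, 0, -1]
}}

```text
time_s: 4.85
eef_pos: [0.6227, 0.088, 0.0649]
eef_rot: [0.708, 0.0, 0.706, -0.0]
wrist_force: [4.9, 0.9, 2.5]
opening: 0.093
```

Run:
```python
from h import *
p,r=pose();c=grab("wrist");crop(c,"w4",130,130,430,355,2.6);print(p)
```

```text
[0.62266162 0.08798102 0.06486698]
```

View pics/w4.png

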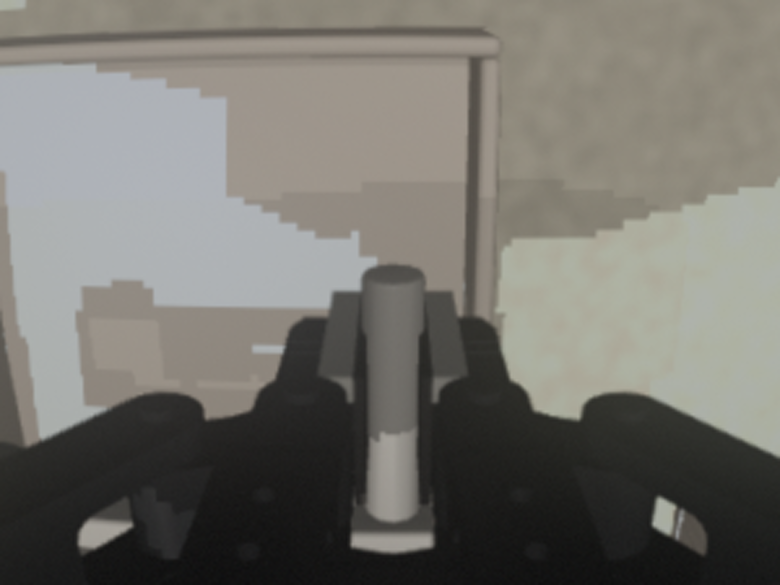

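Call:
{"api": "jog_arm", "payload": {
  "commands": [-0.0455, 0, -0.0027, 0, 0, 0, -1, -0.0903, 0, -0.0109, 0, 0, 0, -1, -0.1339, 0, -0.0244, 0, 0, 0, -1, -0.1755, 0, -0.0429, 0, 0, 0, -1, -0.2146, 0, -0.0664, 0, 0, 0, -1, -0.2506, 0, -0.0943, 0, 0, 0, -1, -0.283, 0, -0.1264, 0, 0, 0, -1, -0.3113, 0, -0.1621, 0, 0, 0, -1, -0.3351, 0, -0.2009, 0, 0, 0, -1, -0.3542, 0, -0.2423, 0, 0, 0, -1]
}}

```text
time_s: 6.15
eef_pos: [0.5779, 0.0881, 0.139]
eef_rot: [0.711, 0.0, 0.703, -0.0]
wrist_force: [9.0, 2.4, 10.7]
opening: 0.092
```

Call:
{"api": "jog_arm", "payload": {
  "commands": [-0.024, 0, -0.0284, 0, 0, 0, -1, -0.0326, 0, -0.0732, 0, 0, 0, -1, -0.0358, 0, -0.1186, 0, 0, 0, -1, -0.0336, 0, -0.1641, 0, 0, 0, -1, -0.0259, 0, -0.209, 0, 0, 0, -1, -0.0129, 0, -0.2527, 0, 0, 0, -1, 0.0052, 0, -0.2945, 0, 0, 0, -1, 0.0282, 0, -0.3339, 0, 0, 0, -1, 0.051, 0, -0.3645, 0, 0, 0, -1, 0.0713, 0, -0.3872, 0, 0, 0, -1]
}}

```text
time_s: 7.4
eef_pos: [0.4941, 0.0882, 0.1209]
eef_rot: [0.706, 0.0, 0.708, -0.0]
wrist_force: [-4.3, 0.6, 8.0]
opening: 0.086
```

Run:
```python
from h import *
p,r=pose();c=grab("wrist");cv2.imwrite("pics/w5.png",c["frame"][:,:,::-1]);print(p,ctrl.get_obs()["wrist_force"],ctrl.get_obs()["q"].round(2))
d=grab("scene");crop(d,"s5",230,150,400,290,4)
```

```text
[0.49405592 0.08821901 0.12092242] [-4.54558164  1.57767457  7.63426588] [-0.06  0.19  1.9  -0.    1.06 -0.06]
```

View pics/w5.png

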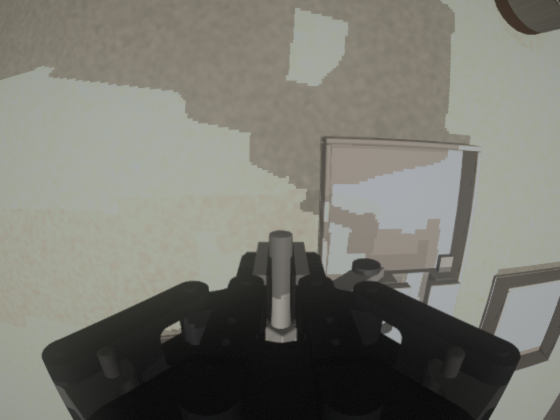

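View pics/s5.png

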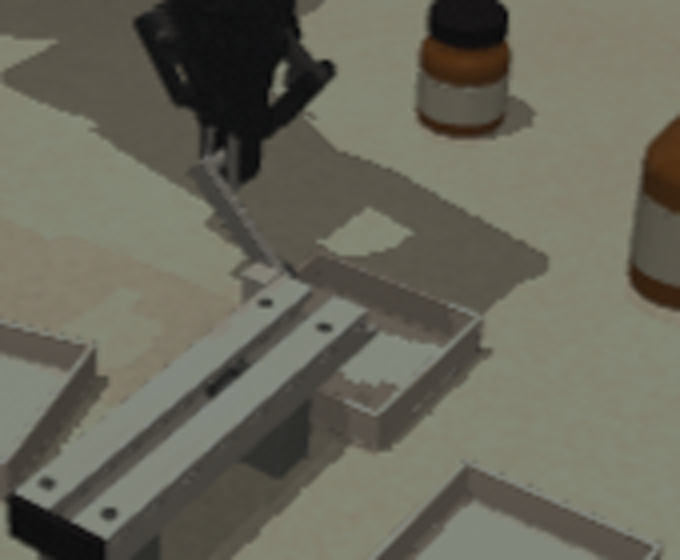

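Call:
{"api": "jog_arm", "payload": {
  "commands": [0, 0, 0, 0, 0, 0, 0.1, 0, 0, 0, 0, 0, 0, 0.1, 0, 0, 0, 0, 0, 0, 0.1, 0, 0, 0, 0, 0, 0, 0.1, -0.2, 0, 0, 0, 0, 0, 0.1, -0.4, 0, 0, 0, 0, 0, 0.1, -0.7, 0, 0, 0, 0, 0, 0.1, -0.7, 0, 0, 0, 0, 0, 0.1]
}}

```text
time_s: 8.5
eef_pos: [0.4989, 0.0878, 0.2664]
eef_rot: [0.711, -0.0, 0.703, -0.0]
wrist_force: [0.6, -0.2, -0.3]
opening: 0.549
```

Run:
```python
from h import *
p,r=pose();print(p,ctrl.get_obs()["wrist_force"])
d=grab("scene");crop(d,"s6",230,150,400,290,4)
```

```text
[0.49891311 0.08782942 0.26643114] [ 0.56625518 -0.23261455 -0.29510382]
```

View pics/s6.png

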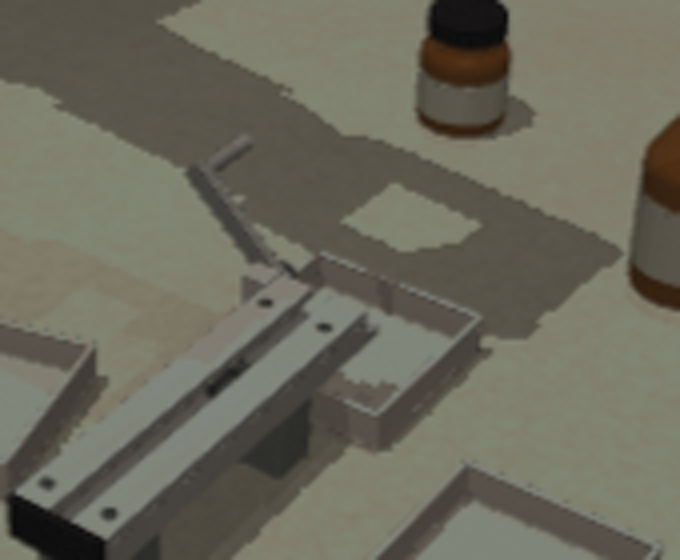

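Call:
{"api": "jog_arm", "payload": {
  "commands": [0, -0.97, 0.32, 0, 0, 0, 0.3, 0, -0.97, 0.32, 0, 0, 0, 0.3, 0, -0.97, 0.32, 0, 0, 0, 0.3, 0, -0.97, 0.32, 0, 0, 0, 0.3, 0, -0.97, 0.32, 0, 0, 0, 0.3]
}}

```text
time_s: 9.18
eef_pos: [0.5591, -0.1065, 0.2591]
eef_rot: [0.706, 0.001, 0.708, -0.0]
wrist_force: [0.5, 0.9, 0.2]
opening: 0.65
```

Call:
{"api": "jog_arm", "payload": {
  "commands": [0, -0.97, 0.32, 0.125, 0, 0, 0.3, 0, -0.97, 0.32, 0.125, 0, 0, 0.3, 0, -0.97, 0.32, 0.125, 0, 0, 0.3, 0, -0.97, 0.32, 0.125, 0, 0, 0.3, 0, -0.97, 0.32, 0.125, 0, 0, 0.3, 0, -0.97, 0.32, 0.125, 0, 0, 0.3, 0, -0.97, 0.32, 0.125, 0, 0, 0.3]
}}

```text
time_s: 10.05
eef_pos: [0.6238, -0.298, 0.2612]
eef_rot: [0.654, 0.27, 0.654, -0.269]
wrist_force: [-0.1, 0.3, 0.1]
opening: 0.648
```

Run:
```python
from h import *
p,r=pose();c=grab("wrist");print(p,r.as_matrix().round(3),ctrl.get_obs()["q"].round(2));crop(c,"w6",150,80,410,275,3)
p0=np.array([.6121,.0485,.2374]);M=R.from_matrix(np.array([[0,0,1],[0,1,0],[-1,0,0.]]))
for v in (348,388,360,380): print(v,wray(c,(352/1.4,v/1.4),.059,p0,M))
```

```text
[ 0.62383248 -0.29803877  0.26118081] [[ 0.     0.705  0.71 ]
 [ 0.     0.71  -0.705]
 [-1.     0.    -0.   ]] [-0.62  0.43  1.28  0.    1.43  0.17]
348 [ 0.58418691 -0.00899797  0.059     ]
388 [ 0.58314348 -0.04083845  0.059     ]
360 [ 0.58389852 -0.01827969  0.059     ]
380 [ 0.58337155 -0.03425332  0.059     ]
```

View pics/w6.png

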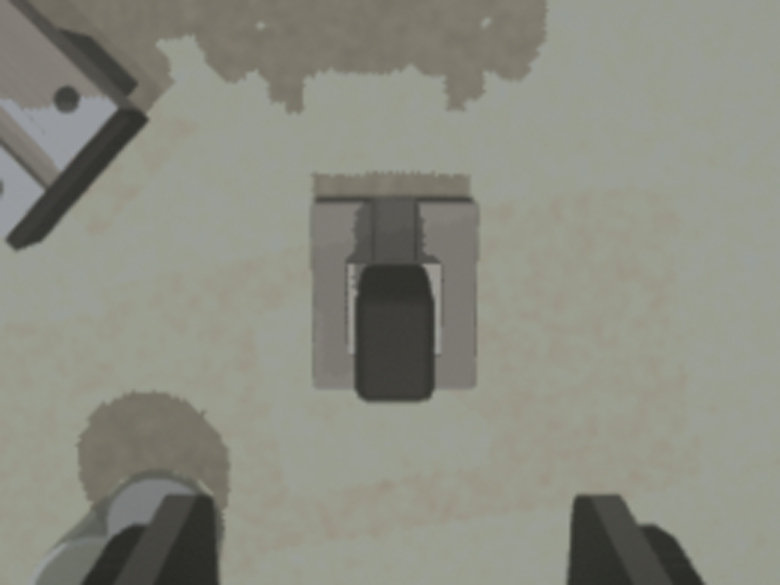

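Run:
```python
from h import *
p,r=pose();c=grab("wrist");A=lambda u,v:(150+u/3,80+v/3)
for n,uv,z in [("hN",A(395,388),.028),("hF",A(395,200),.028),("hL",A(312,380),.028),("hR",A(477,380),.028),("gN",A(395,402),.098),("gL",A(355,380),.098),("gR",A(435,380),.098),("plateF",A(395,262),.034)]:
    w=wray(c,uv,z,p,r);print(n,w.round(4),(r.inv().apply(w-p)*1000).round(1))
```

```text
hN [ 0.6022 -0.3229  0.028 ] [233.2 -32.7   2. ]
hF [ 0.6515 -0.2732  0.028 ] [233.3  37.4   1.9]
hL [ 0.5824 -0.2989  0.028 ] [233.2 -29.6 -29. ]
hR [ 0.6262 -0.3423  0.028 ] [233.2 -29.5  32.6]
gN [ 0.6128 -0.312   0.098 ] [163.3 -17.4   1.8]
gL [ 0.6092 -0.2987  0.098 ] [163.3 -10.6 -10.2]
gR [ 0.6261 -0.3155  0.098 ] [163.3 -10.6  13.7]
plateF [ 0.6362 -0.2886  0.034 ] [227.3  15.6   1.9]
```

Call:
{"api": "jog_arm", "payload": {
  "commands": [0.25, 0, 0.004, 0, 0, 0, 0.3, 0.5, 0, 0.004, 0, 0, 0, 0.3, 0.7, 0, 0.004, 0, 0, 0, 0.3, 0.7, 0, 0.004, 0, 0, 0, 0.3]
}}

```text
time_s: 10.65
eef_pos: [0.6219, -0.2985, 0.1168]
eef_rot: [0.651, 0.271, 0.656, -0.27]
wrist_force: [-0.7, 0.6, 0.6]
opening: 0.653
```

Run:
```python
from h import *
p,r=pose();c=grab("wrist");print(p);crop(c,"w7",130,130,430,355,2.6)
```

```text
[ 0.62185186 -0.29852759  0.11678462]
```

View pics/w7.png

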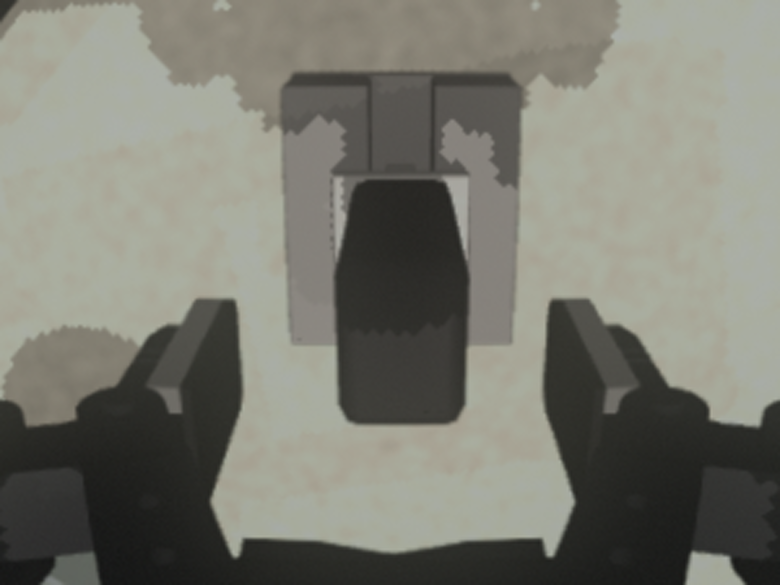

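Call:
{"api": "jog_arm", "payload": {
  "commands": [0.1, 0, 0.007, 0, 0, 0, 0.3, 0.2, 0, 0.007, 0, 0, 0, 0.3, 0.22, 0, 0.007, 0, 0, 0, 0.3, 0.22, 0, 0.007, 0, 0, 0, -1, 0.22, 0, 0.007, 0, 0, 0, -1, 0.22, 0, 0.007, 0, 0, 0, -1, 0.22, 0, 0.007, 0, 0, 0, -1, 0.22, 0, 0.007, 0, 0, 0, -1, 0.22, 0, 0.007, 0, 0, 0, -1]
}}

```text
time_s: 11.82
eef_pos: [0.6256, -0.3019, 0.0775]
eef_rot: [0.654, 0.271, 0.653, -0.271]
wrist_force: [-0.7, 0.3, 2.7]
opening: 0.273
```

Run:
```python
from h import *
p,r=pose();o=ctrl.get_obs();c=grab("wrist");print(p,r.as_matrix().round(4),o["wrist_force"],o["opening"]);crop(c,"w8",130,130,430,355,2.6)
```

```text
[ 0.62557506 -0.30192076  0.07749007] [[ 9.000e-04  7.075e-01  7.067e-01]
 [-6.000e-04  7.067e-01 -7.075e-01]
 [-1.000e+00  2.000e-04  1.100e-03]] [-0.68144052  0.32774241  2.71141   ] 0.27338638661032155
```

View pics/w8.png

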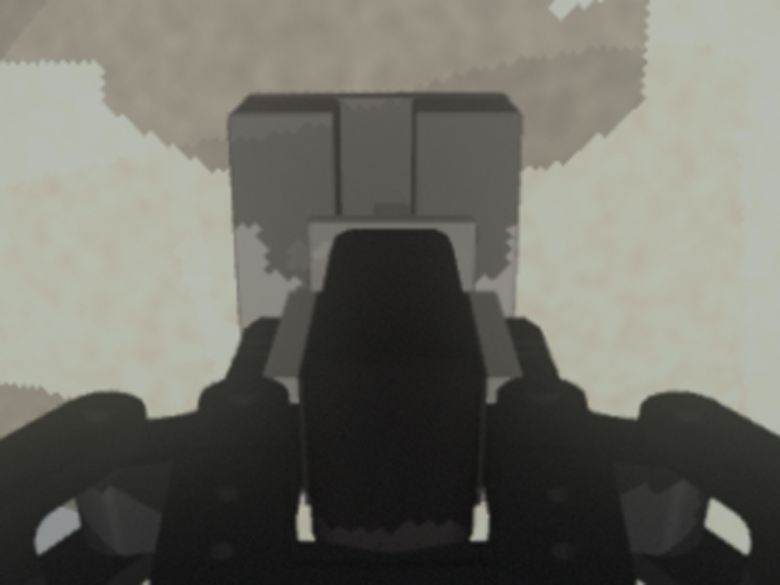

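Call:
{"api": "jog_arm", "payload": {
  "commands": [-0.2, 0, 0, 0, 0, 0, -1, -0.4, 0, 0, 0, 0, 0, -1, -0.6, 0, 0, 0, 0, 0, -1, -0.6, 0, 0, 0, 0, 0, -1, -0.6, 0.211, -0.36, -0.06, 0, 0, -1, -0.6, 0.422, -0.721, -0.125, 0, 0, -1, -0.6, 0.422, -0.721, -0.125, 0, 0, -1, -0.6, 0.422, -0.721, -0.125, 0, 0, -1, -0.6, 0.422, -0.721, -0.125, 0, 0, -1, -0.6, 0.422, -0.721, -0.125, 0, 0, -1]
}}

```text
time_s: 13.12
eef_pos: [0.5826, -0.1403, 0.1957]
eef_rot: [0.707, 0.002, 0.708, -0.001]
wrist_force: [-1.1, -0.9, -1.7]
opening: 0.274
```

Run:
```python
from h import *
p,r=pose();o=ctrl.get_obs();c=grab("wrist");print(p,r.as_matrix().round(4),o["wrist_force"],o["opening"]);crop(c,"w9",130,60,430,285,2.6)
d=grab("scene");crop(d,"s9",190,195,400,365,3.8)
```

```text
[ 0.5825809  -0.14025609  0.19571228] [[-1.6e-03  4.0e-03  1.0e+00]
 [ 7.0e-04  1.0e+00 -4.0e-03]
 [-1.0e+00  7.0e-04 -1.6e-03]] [-1.08826645 -0.86361104 -1.70950809] 0.2740720837394512
```

View pics/w9.png

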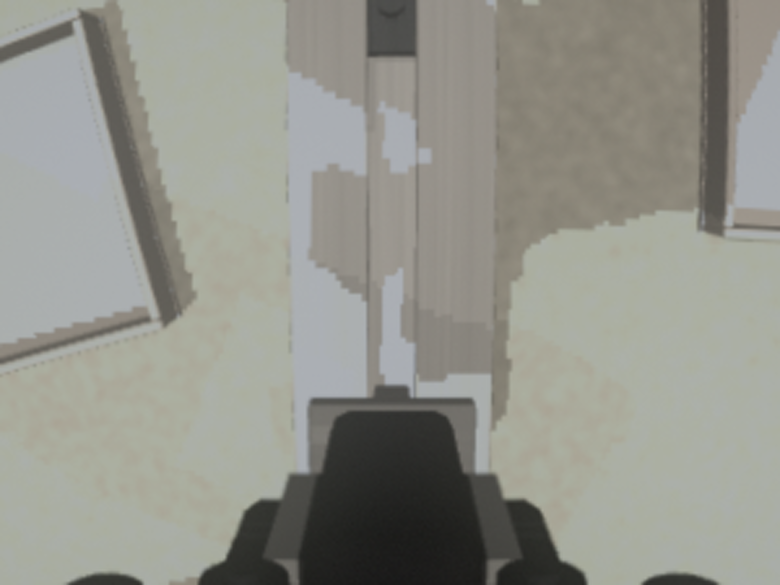

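View pics/s9.png

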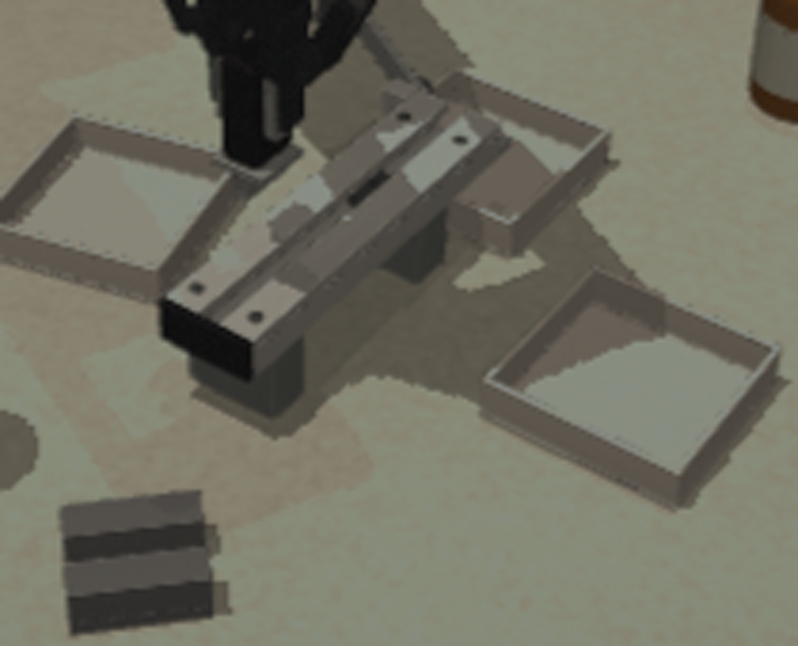

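Call:
{"api": "jog_arm", "payload": {
  "commands": [0.15, 0, 0, 0, 0, 0, -1, 0.25, 0, 0, 0, 0, 0, -1, 0.29, 0, 0, 0, 0, 0, -1, 0.33, 0, 0, 0, 0, 0, -1, 0.36, 0, 0, 0, 0, 0, -1, 0.38, 0, 0, 0, 0, 0, -1, 0.38, 0, 0, 0, 0, 0, -1]
}}

```text
time_s: 14.1
eef_pos: [0.583, -0.14, 0.1208]
eef_rot: [0.707, 0.0, 0.707, -0.0]
wrist_force: [0.0, -0.3, -1.0]
opening: 0.271
```

Run:
```python
from h import *
p,r=pose();o=ctrl.get_obs();c=grab("wrist");print(p,r.as_matrix().round(4),o["wrist_force"],o["opening"]);crop(c,"w10",130,60,430,285,2.6)
A=lambda u,v:(130+u/2.6,60+v/2.6)
p0=np.array([.583,-.140,.196]);print(wray(c,A(391,55),.059,p0,r))
d=grab("side");crop(d,"d10",200,130,320,250,5)
```

```text
[ 0.5830238  -0.13995611  0.12084852] [[-1.e-04  5.e-04  1.e+00]
 [ 0.e+00  1.e+00 -5.e-04]
 [-1.e+00  0.e+00 -1.e-04]] [ 0.02383563 -0.25037827 -0.98307501] 0.2711347484100396
[ 0.58381786 -0.04409962  0.059     ]
```

View pics/w10.png

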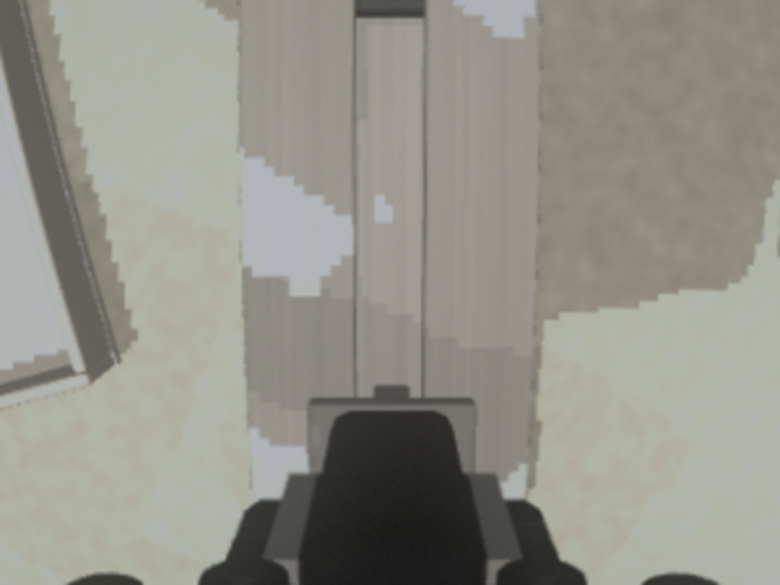

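View pics/d10.png

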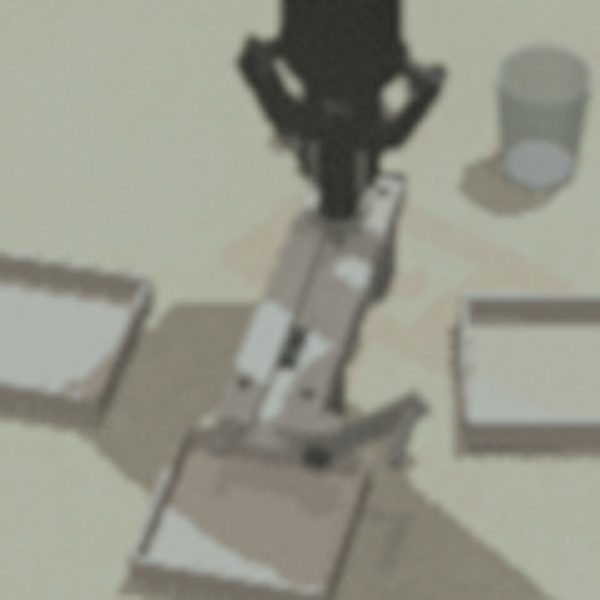

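Call:
{"api": "jog_arm", "payload": {
  "commands": [0, 0.1, 0, 0, 0, 0, -1, 0, 0.2, 0, 0, 0, 0, -1, 0, 0.3, 0, 0, 0, 0, -1, 0, 0.36, 0, 0, 0, 0, -1, 0, 0.4, 0, 0, 0, 0, -1, 0, 0.44, 0, 0, 0, 0, -1, 0, 0.48, 0, 0, 0, 0, -1, 0, 0.52, 0, 0, 0, 0, -1, 0, 0.56, 0, 0, 0, 0, -1, 0, 0.6, 0, 0, 0, 0, -1]
}}

```text
time_s: 15.45
eef_pos: [0.5831, -0.0196, 0.1209]
eef_rot: [0.707, 0.0, 0.707, -0.0]
wrist_force: [0.1, -1.3, -2.4]
opening: 0.273
```

Run:
```python
from h import *
p,r=pose();o=ctrl.get_obs();c=grab("wrist");print(p,r.as_matrix().round(4),o["wrist_force"],o["opening"]);crop(c,"w11",130,60,430,285,2.6)
```

```text
[ 0.58311128 -0.01957235  0.12089246] [[ 0.e+00  7.e-04  1.e+00]
 [-0.e+00  1.e+00 -7.e-04]
 [-1.e+00 -0.e+00  0.e+00]] [ 0.0730484  -1.26706168 -2.3863572 ] 0.2725262114012812
```

View pics/w11.png

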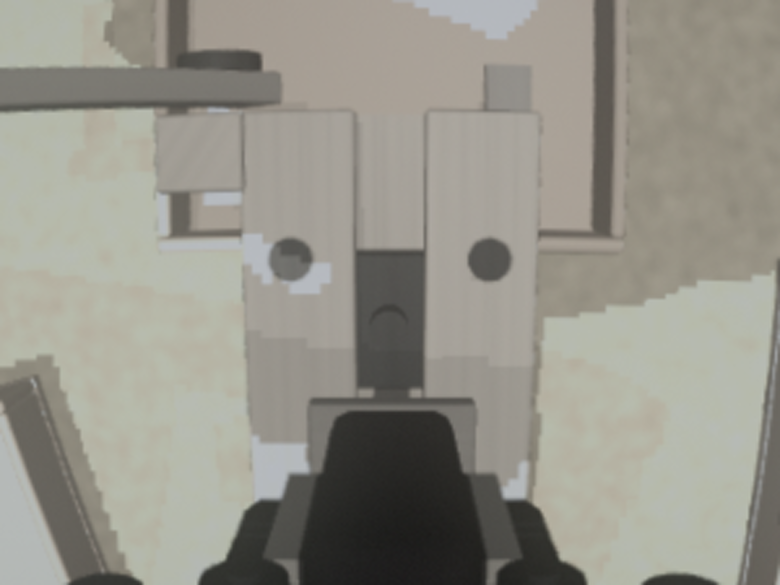

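Call:
{"api": "jog_arm", "payload": {
  "commands": [0, 0.04, 0, 0, 0, 0, -1, 0, 0.08, 0, 0, 0, 0, -1, 0, 0.12, 0, 0, 0, 0, -1, 0, 0.16, 0, 0, 0, 0, -1, 0, 0.2, 0, 0, 0, 0, -1, 0, 0.24, 0, 0, 0, 0, -1, 0, 0.28, 0, 0, 0, 0, -1, 0, 0.32, 0, 0, 0, 0, -1, 0, 0.36, 0, 0, 0, 0, -1, 0, 0.375, 0, 0, 0, 0, -1]
}}

```text
time_s: 16.75
eef_pos: [0.5831, 0.0556, 0.1208]
eef_rot: [0.707, 0.0, 0.707, 0.0]
wrist_force: [-0.6, -0.6, -1.2]
opening: 0.274
```

Run:
```python
from h import *
p,r=pose();o=ctrl.get_obs();c=grab("wrist");print(p,r.as_matrix().round(4),o["wrist_force"],o["opening"]);crop(c,"w12",130,60,430,285,2.6)
d=grab("scene");crop(d,"s12",190,195,400,365,3.8)
```

```text
[0.58308244 0.05563972 0.12083864] [[-1.e-04  0.e+00  1.e+00]
 [ 1.e-04  1.e+00 -0.e+00]
 [-1.e+00  1.e-04 -1.e-04]] [-0.63654924 -0.62518183 -1.22277199] 0.27350786509503144
```

View pics/w12.png

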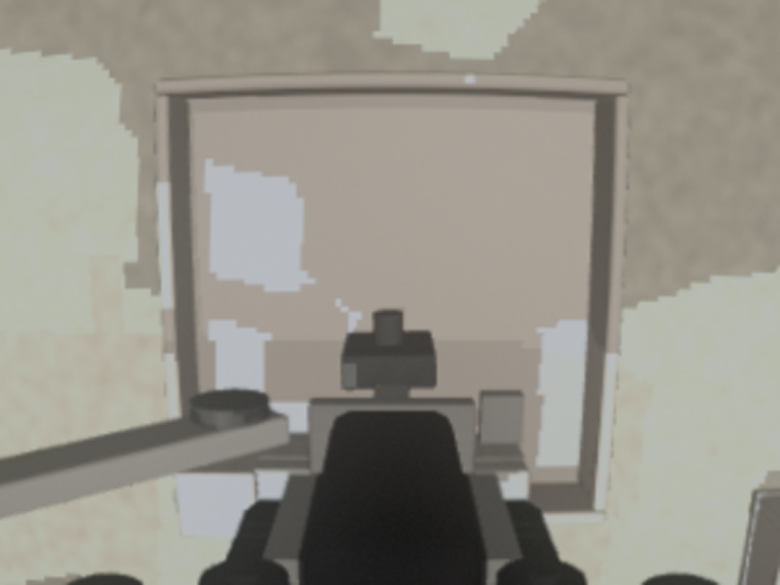

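View pics/s12.png

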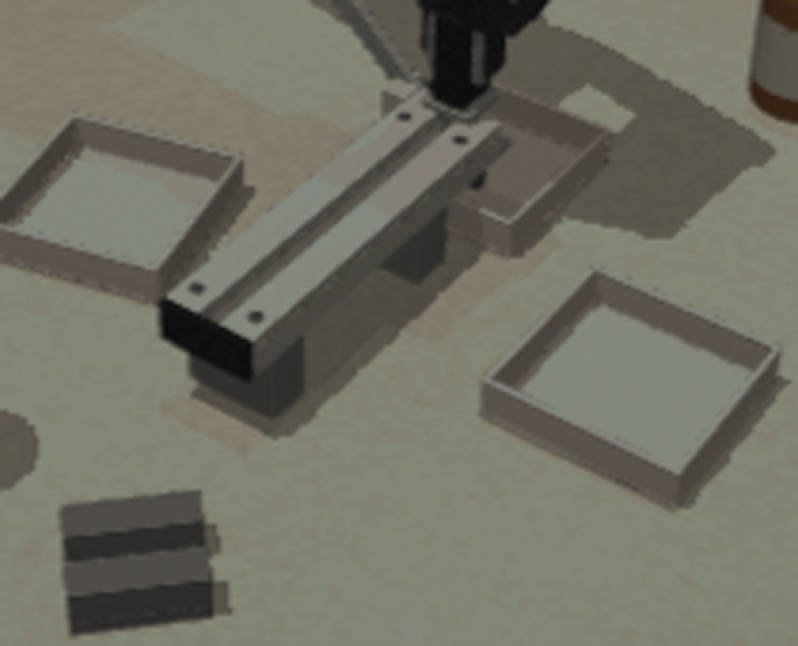

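Call:
{"api": "jog_arm", "payload": {
  "commands": [0, -0.1, 0, 0, 0, 0, -1, 0, -0.2, 0, 0, 0, 0, -1, 0, -0.35, 0, 0, 0, 0, -1, 0, -0.35, 0, 0, 0, 0, -1, 0, -0.35, 0, 0, 0, 0, -1]
}}

```text
time_s: 17.48
eef_pos: [0.583, -0.0159, 0.1208]
eef_rot: [0.707, 0.001, 0.707, -0.001]
wrist_force: [-0.0, 0.3, -3.0]
opening: 0.276
```

Run:
```python
from h import *
p,r=pose();o=ctrl.get_obs();c=grab("wrist");print(p,o["wrist_force"],o["opening"]);crop(c,"w13",130,60,430,285,2.6)
d=grab("scene");crop(d,"s13",270,195,380,285,7)
```

```text
[ 0.58298339 -0.01590328  0.120839  ] [-0.00518153  0.29593648 -2.9629312 ] 0.2759758467248066
```

View pics/w13.png

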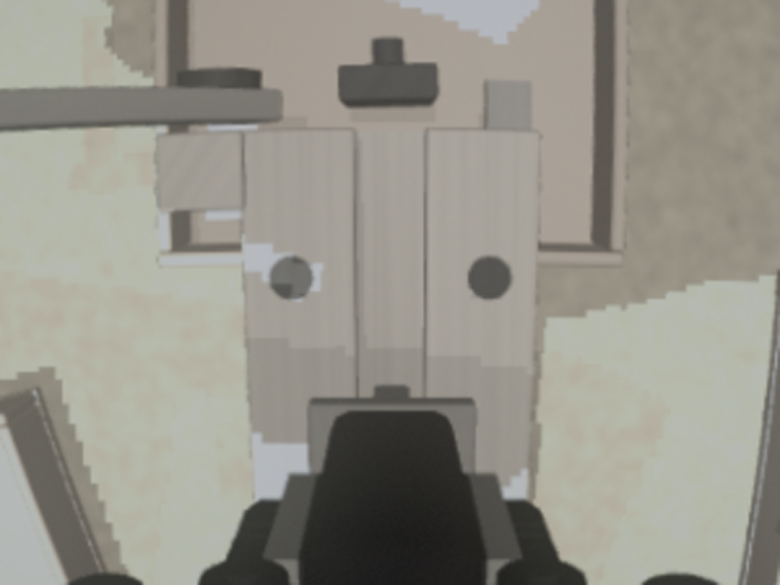

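View pics/s13.png

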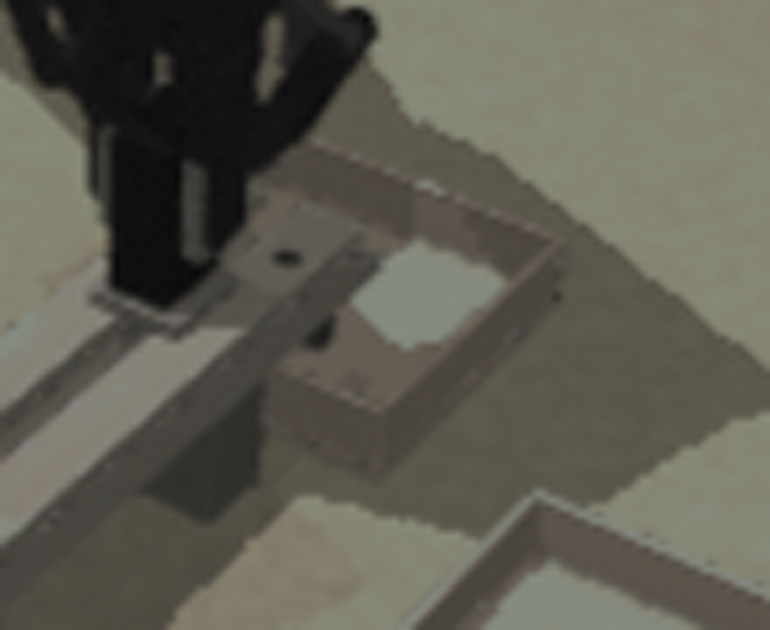

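Call:
{"api": "jog_arm", "payload": {
  "commands": [-0.1, 0, 0, 0, 0, 0, -1, -0.25, 0, 0, 0, 0, 0, -1, -0.4, 0, 0, 0, 0, 0, -1, -0.4, -0.05, 0, 0, 0, 0, -1, -0.4, -0.25, 0, 0, 0, 0, -1, -0.4, -0.5, 0.05, 0, 0, 0, -1, -0.4, -0.7, 0.1, 0, 0, 0, -1, -0.4, -0.7, 0.1, 0, 0, 0, -1]
}}

```text
time_s: 18.58
eef_pos: [0.6025, -0.1582, 0.1988]
eef_rot: [0.706, 0.001, 0.708, -0.001]
wrist_force: [-0.0, 0.8, -1.0]
opening: 0.271
```

Call:
{"api": "jog_arm", "payload": {
  "commands": [0, -0.25, 0.05, 0.03, 0, 0, -1, 0, -0.5, 0.111, 0.06, 0, 0, -1, 0, -0.733, 0.111, 0.09, 0, 0, -1, 0, -0.733, 0.111, 0.125, 0, 0, -1, 0, -0.733, 0.111, 0.125, 0, 0, -1, 0, -0.733, 0.111, 0.125, 0, 0, -1, 0, -0.733, 0.111, 0.125, 0, 0, -1]
}}

```text
time_s: 19.45
eef_pos: [0.6253, -0.3006, 0.2007]
eef_rot: [0.654, 0.27, 0.654, -0.27]
wrist_force: [0.3, -0.6, -2.2]
opening: 0.275
```

Run:
```python
from h import *
p,r=pose();o=ctrl.get_obs();c=grab("wrist");print(p,r.as_matrix().round(4),o["wrist_force"],o["opening"]);crop(c,"w14",130,60,430,285,2.6)
```

```text
[ 0.62525781 -0.30058727  0.20066311] [[-3.000e-04  7.051e-01  7.091e-01]
 [ 3.000e-04  7.091e-01 -7.051e-01]
 [-1.000e+00 -0.000e+00 -4.000e-04]] [ 0.34895822 -0.64217678 -2.15816604] 0.27480031315300296
```

View pics/w14.png

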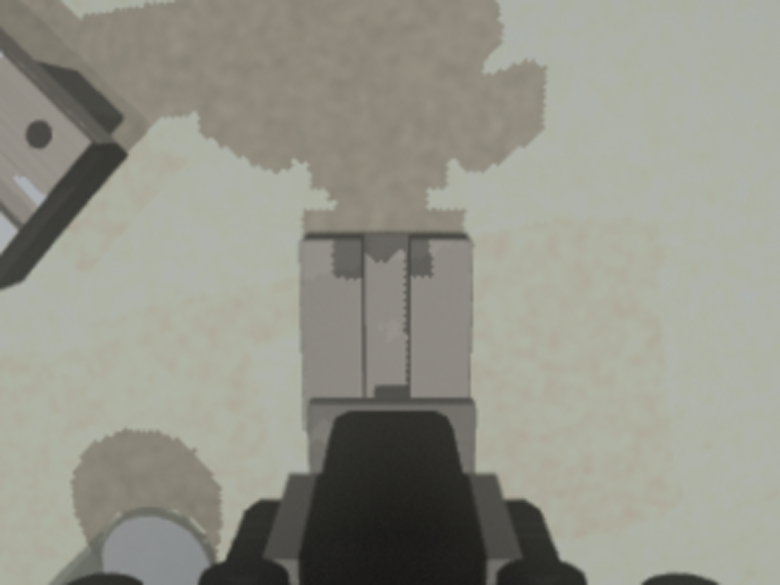

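Call:
{"api": "jog_arm", "payload": {
  "commands": [0.15, 0, -0.013, 0, 0, 0, -1, 0.3, 0, -0.013, 0, 0, 0, -1, 0.42, 0, -0.013, 0, 0, 0, -1, 0.48, 0, -0.013, 0, 0, 0, -1, 0.48, 0, -0.013, 0, 0, 0, -1, 0.48, 0, -0.013, 0, 0, 0, -1]
}}

```text
time_s: 20.25
eef_pos: [0.6241, -0.3002, 0.1063]
eef_rot: [0.654, 0.271, 0.652, -0.271]
wrist_force: [-0.1, -1.0, -1.4]
opening: 0.274
```

Run:
```python
from h import *
p,r=pose();o=ctrl.get_obs();c=grab("wrist");print(p,r.as_matrix().round(4),o["wrist_force"],o["opening"]);crop(c,"w15",130,60,430,285,2.6)
```

```text
[ 0.62411065 -0.30023655  0.10633108] [[ 1.900e-03  7.073e-01  7.069e-01]
 [-1.300e-03  7.069e-01 -7.073e-01]
 [-1.000e+00  4.000e-04  2.200e-03]] [-0.1001262  -0.95749456 -1.4167451 ] 0.27389569266220776
```

View pics/w15.png

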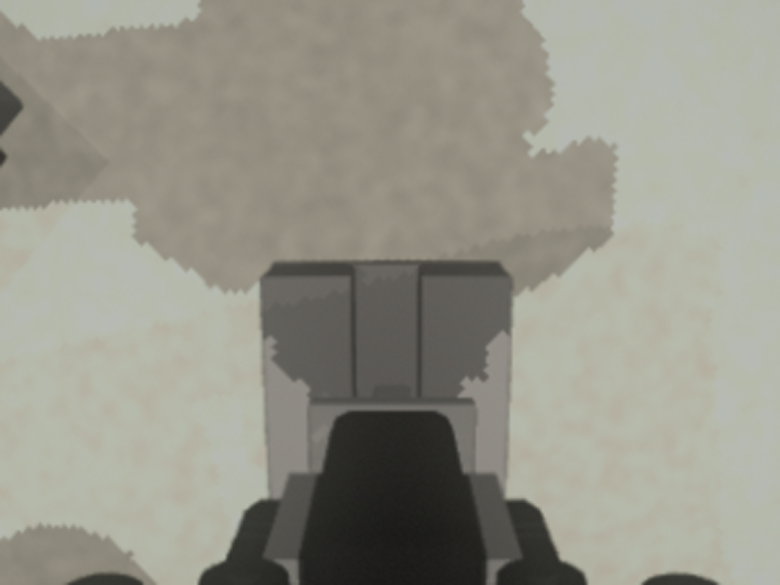

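Call:
{"api": "jog_arm", "payload": {
  "commands": [0.04, 0, -0.005, 0, 0, 0, -1, 0.08, 0, -0.005, 0, 0, 0, -1, 0.11, 0, -0.005, 0, 0, 0, -1, 0.135, 0, -0.005, 0, 0, 0, -1, 0.138, 0, -0.005, 0, 0, 0, -1, 0.138, 0, -0.005, 0, 0, 0, -1, 0.138, 0, -0.005, 0, 0, 0, -1]
}}

```text
time_s: 21.18
eef_pos: [0.6227, -0.2991, 0.0775]
eef_rot: [0.653, 0.271, 0.653, -0.271]
wrist_force: [-2.6, 1.5, 1.8]
opening: 0.273
```

Run:
```python
from h import *
p,r=pose();o=ctrl.get_obs();c=grab("wrist");print(p,o["wrist_force"],o["opening"]);crop(c,"w16",130,130,430,355,2.6)
d=grab("scene");crop(d,"s16",190,280,270,370,7)
```

```text
[ 0.62265298 -0.29910537  0.07750544] [-2.62845346  1.48477856  1.79608463] 0.2734974128315062
```

View pics/w16.png

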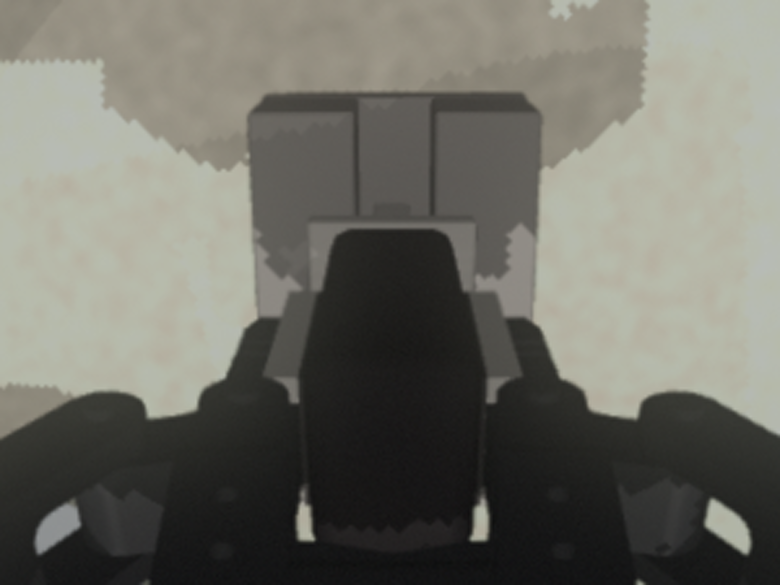

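View pics/s16.png

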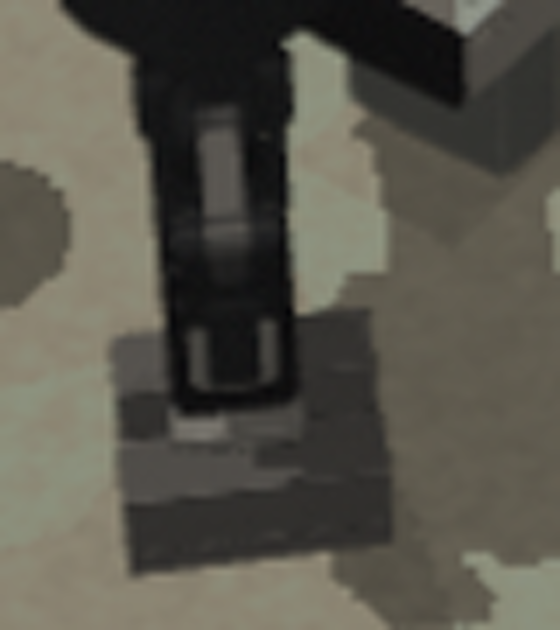

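Call:
{"api": "jog_arm", "payload": {
  "commands": [0, 0, 0, 0, 0, 0, 0.3, 0, 0, 0, 0, 0, 0, 0.3, 0, 0, 0, 0, 0, 0, 0.3, 0, 0, 0, 0, 0, 0, 0.3, -0.2, 0, 0, 0, 0, 0, 0.3, -0.45, 0, 0, 0, 0, 0, 0.3, -0.8, 0, 0, 0, 0, 0, 0.3, -0.9, 0, 0, 0, 0, 0, 0.3, -0.9, 0, 0, 0, 0, 0, 0.3]
}}

```text
time_s: 22.4
eef_pos: [0.6239, -0.3, 0.2612]
eef_rot: [0.656, 0.27, 0.651, -0.271]
wrist_force: [0.5, 0.9, -1.1]
opening: 0.649
```

Run:
```python
from h import *
p,r=pose();o=ctrl.get_obs();c=grab("wrist");print(p,o["wrist_force"],o["opening"]);crop(c,"w17",150,80,410,275,3)
d=grab("scene");cv2.imwrite("pics/s17.png",d["frame"][:,:,::-1]);e=grab("side");cv2.imwrite("pics/d17.png",e["frame"][:,:,::-1])
```

```text
[ 0.62393336 -0.2999786   0.26117936] [ 0.45802678  0.86932941 -1.06659425] 0.648556417560209
```

View pics/w17.png

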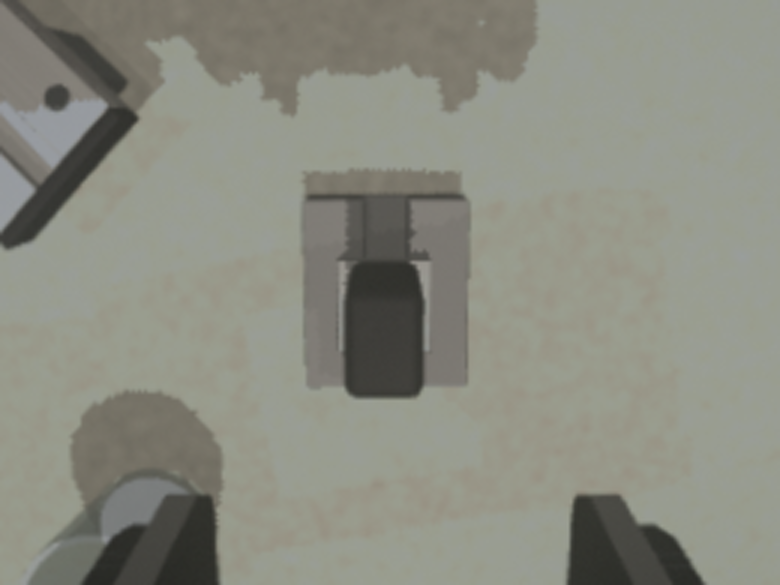

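View pics/s17.png

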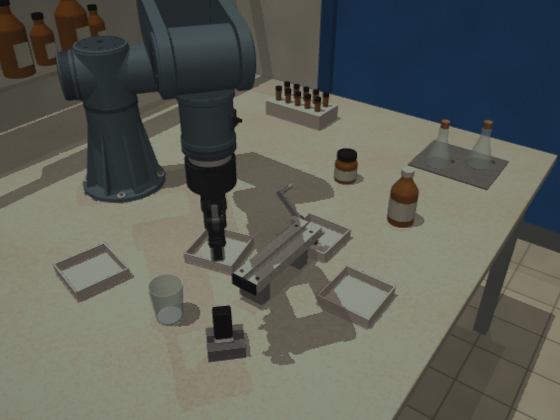

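View pics/d17.png

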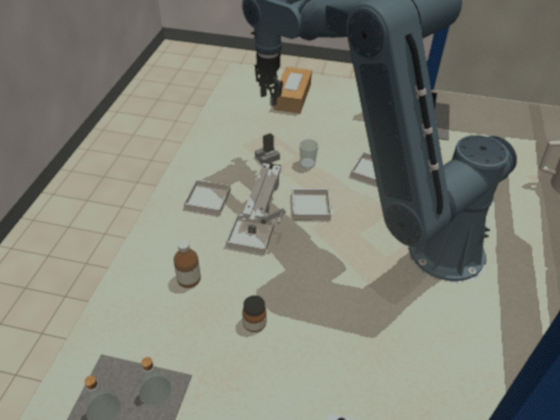

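Run:
```python
from h import *
e=grab("side");crop(e,"d18",220,150,300,260,6)
d=grab("scene");crop(d,"s18",270,170,380,285,5)
```

```text
(no output)
```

View pics/d18.png

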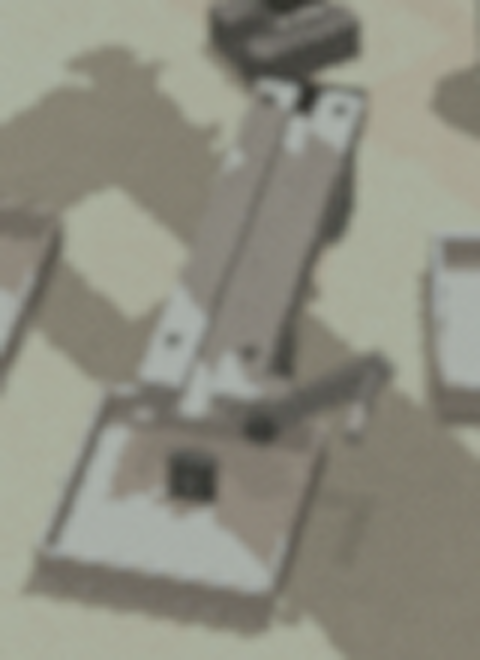

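View pics/s18.png

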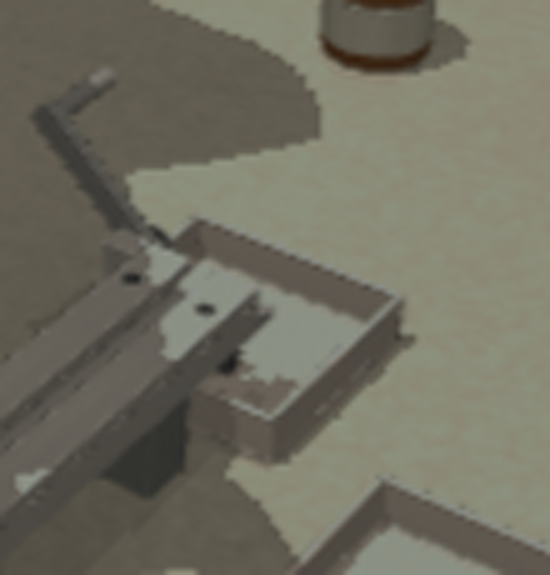

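The nut sits in the tray at crop pixel (192,477) in the side view. The stop is leaning open, the scraper is back in its holder, and the robot is touching nothing.

```bash
python3 -c "
from bench import ctrl
print(ctrl.hand_in())"
```

```text
the job is handed in; nothing more can be done
None
```

The job is done and handed in at about 22 s of the 66 s allowed. I swung the stop up and over by its pin until it stayed open. I then pushed the nut out of the slot's open end with the scraper, without the gripper touching the nut, and put the scraper back in its holder.

- **Stop:** it leans fully open by itself in both the scene and side views.
- **Nut:** it lies inside the correct tray, resting on its end. The slot is empty.
- **Scraper:** it is back in its holder at the height I found it. It is within about 1 mm of its original position across the groove, and showed no visible shift along it.
- **Beaker, bottle and jar:** by eye they are at the same pixel positions as at the start. I did not measure them precisely.
- **Forces:** the highest wrist force in the readings was about 14 N, while swinging the stop. I only saw readings at the end of each move, so brief peaks in between are not ruled out.

When I gripped the scraper, it shifted about 3 mm sideways in the groove, because the arm had not settled. I corrected for that when I put it back. No check failed. The arm-position readings varied by 1–3 mm just after fast moves, so I checked the critical alignments with the wrist camera.

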